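# Seat the mask plate on its locating pins and lock it

### The job

Set the loose grey mask plate on the black fixture bed and slide it gently along the bed until its three holes drop over the three steel pins and it lies fully flush on the bed - stop pushing as soon as the pins catch it, as they are only lightly clamped and must not be shoved out of their setting. Then swing the hold-down arm round to its stop over the plate and let go. Be gentle with the plate against the pins and bed, and leave the other things on the bench where they are.

Things in the scene. Friction and masses are not known exactly. Their poses are not given: they have to be found in the camera images.
- handle (a point): Centre of the loose mask plate's handle: a level grey plastic bar, 68 mm long (y), 12 thick (x), 12 high, bridging the plate's window on two posts (12 by 10 mm) at y +29, -29. It lies over the plate's centre, 38 mm above the plate's underside; 26 mm free under the bar down to the plate's top. Axes are the plate's, z up.
- plate_mid (a point): Centre of the mask plate, half-way up its thickness: grey rigid plastic, 180 (x) by 130 (y) by 6 mm, about 0.2 kg. Three 12.5 mm round holes: two at x -45, y +42 and -42, one at x +45, y 0 (mm, plate axes); 46.5 mm round window in the middle. It fits with its x axis the same way as the bed's x. It drops onto the pins by its own weight only if the handle is not gripped.
- bed: Black fixture bed, fixed, 240 (x) by 210 (y) by 16 mm; origin at the centre of its underside, z up. Three 10 mm steel pins stand 7 mm above its top (rims bevelled 1 mm) at x -45, y +42 and -42, and x +45, y 0, plus one unknown shift of all three together along the bed's x, from -16 to +16 mm, as set by the last user; it is not measured and must stay as set.
- bed_top (a point): Centre of the bed's top face, 16 mm above its underside. A plate resting on the pin tops has its underside 7 mm above this and slides there; seated, 0 mm (handle 38 mm above this). A hub 34 mm across, 5 mm high, stands amid the pins and comes up in the plate's window. The pins are only lightly clamped: a sideways push over 8 N makes them creep along x; keep that under 4 mm. Plate on bed or pins: under 35 N.
- clamp (a joint): Angle (rad) of the steel hold-down arm about its upright pivot, clockwise from above as it grows; light friction (0.08 N m), stays where left. In the bed's frame pivot to peg points to (-cos(a-0.35), sin(a-0.35)). Starts at 0 to 0.3 beside the plate's long edge, clear of it; at its stop, 1.6, it lies slantwise across the plate. A plate still on the pin tops is in its way.
- clamp_peg (a point): The round upright steel peg at the free end of the hold-down arm, 10 mm across, 30 mm of bare length; this point is on its axis, 18 mm above the arm's top and 12 mm below the peg's top (34.5 mm above the bed's top).
- clamp_pivot (a point): Pivot of the hold-down arm, at the arm's top face, x +80, y -86 mm from the bed's centre, 16.5 mm above the bed's top. The arm is 55 mm from pivot to peg, 13 wide, 8 thick; its underside passes 2.5 mm above a seated plate's top. A screw head 10 mm across stands 12 mm above the pivot.

How it is judged:
By the outcome, as a careful person would: the job done as asked, in the order asked, and still so for the second after the job is handed in, with the robot touching nothing.
It also fails if it takes over 59 s, if anything falls off the work surface, if the arm or the gripper's body presses on something with over 40 N, if the wrist force passes 120 N, or if a joint passes its speed limit or range.

### The arm

A 6-joint arm with a two-finger parallel gripper is mounted at the origin on the work surface. World frame = base frame: x ahead of the robot, y to its left, z up, the work surface at z = 0. Lengths are in m, angles in rad, forces in N, time in s.
With the tool pointing down it reaches from about 0.25 to 0.725 m from the base axis. Payload 9.7 kg.
Tool frame: the origin (TCP) lies at the very end of the fingers, on their centre line; the grasp point (between the pads) lies 19 mm behind it (arm.tcp_to_grasp is the z of the grasp point in the tool frame, in m); z points along the fingers, y is the line along which they close (so a half turn about z gives the same grasp; the last joint's range is limited). The gripper opens to 85 mm and grips with 20 to 120 N. Pads are 22 mm wide; open, the fingers measure 114 mm over their backs; the gripper's body (76 mm by 85 mm) begins 54 mm behind the grasp point. The pads swing forward as they close: fully open they stand 13 mm farther back than shut.
Start: joints at [-1.225, 0.087, 0.176, 1.66, 0, 1.571], TCP at [0.186, -0.517, 0.231] pointing down, gripper open.
Joint ranges: [-3.13, 3.13], [-0.85, 1.81], [-1.15, 1.24], [-2.2, 2.28], [-1.44, 1.52], [-3.14, 3.14]. Speed limits (rad/s): [2.22, 2.22, 2.57, 3.14, 3.14, 3.14].

### API

Orientations are given as a rotation vector (axis times angle).
In Python, from cell import arm gives the robot as it stands. The module is installed in compiled form; this text tells all that it offers.
- The arm moves only by the tool jog_arm, never from a script. Its argument "targets" is a list of rows, each a list of 7 numbers: the gripper command: -1 is shut, 1 is fully open, values between are in proportion, then the shift along the world's x, y, z in m, then the turn, a rotation vector about the world's x, y, z in degrees. In form: [[claw, x, y, z, rx, ry, rz], ...]. A call has exactly 8 rows; each row shifts and turns the commanded pose from where the row before left it; what a row does not reach is not made up. A row lasts 1/8 s, in which the tool goes at most 62.5 mm and 10.7 degrees, less where a joint would pass 70% of its speed; a pose out of reach is approached as far as the arm can. A call with a gripper value outside its range is refused whole. The fingers move at their own pace and stop on an object; "newtons" is the grip in N (left out, the last holds). Time passes only in rows, so rows that do not move let the fingers close, or fill a call up. It gives the time, the measured TCP pose, the force, the opening and the grip force at its end, in the units of the state.
- arm.sense(): the state, without advancing time (a new reading comes with each control period).
- arm.grab_frame(name): name is "side" or "top" or "wrist"; returns the picture (420x560x3 uint8, red, green, blue); there is no depth.
- arm.get_calibration(name): a dict with "K" (3x3 intrinsics, pixels), "extrinsics" (4x4, takes a point from camera to world coordinates); the wrist camera has in their place "tool_from_camera" (4x4, takes a point from camera to tool coordinates, whose origin is the TCP and whose axes are the flange's). Camera axes: x right, y down, z forward; pixel columns grow to the right and rows downward; lengths in m; the calibration is good to about 2 mm. The wrist camera is an equidistant fisheye: a pixel r from the principal point sees the ray r / f radians off the axis. A picture is of the moment at which its call begins: read the wrist's pose just before it. get_calibration takes no time and is no camera call.
- arm.sign_off(): hands the job in; it is judged then, once.
The state is a dict: "t": time; "q": joint angles; "qd": joint speeds; "tau": joint torques, N m; "tcp_pos": TCP position; "tool_rot": TCP orientation; "ft_force": force on the tool from outside, world axes, zero at the start; "torque": the same for the moment, N m; "finger_gap": opening from 0.0 (shut) to 1.0 (fully open); "grasp_force": force on a finger pad.
Only numpy, scipy, OpenCV 4.12 (cv2) and the standard library are available. Lean on these libraries where they do the work, as an engineer would, in place of code of your own. Each camera call takes 0.05 s, during which the arm holds its last target. There are 200 camera calls.

## Working session

There is one attempt and no reset: what is moved stays moved. The work goes in short steps, Python scripts to look and compute and a tool call to move; the robot and the scene stay as the last step left them, time stands still between calls to the robot, and variables do not carry over. Pictures are saved under pics/ and viewed, at most 12 in all, crops included, and the job is handed in when it is done.

Besides the shell and the picture viewer there is one more tool, called after "Call:" by a JSON object that holds its "op" and its "data", one argument or row to a line. jog_arm: Moves the arm, as the interface text tells. Its arguments: {"type":"object","properties":{"targets":{"type":"array","items":{"type":"array","items":{"type":"number"}}},"newtons":{"type":"number"}},"required":["targets"]}

```bash
mkdir -p pics; python3 - <<'E'
from cell import arm
import cv2
for n in("top","side"):
    im=arm.grab_frame(n); cv2.imwrite(f"pics/{n}0.png",cv2.resize(im[:,:,::-1],(800,600),interpolation=cv2.INTER_CUBIC))
    c=arm.get_calibration(n);print(n,c["K"].round(1).tolist(),c["extrinsics"].round(3).tolist())
print(arm.get_calibration("wrist"));s=arm.sense();print(s, arm.tcp_to_grasp)
E
```

```text
top [[478.0, 0.0, 272.6], [0.0, 478.0, 216.8], [0.0, 0.0, 1.0]] [[0.03, -0.993, 0.111, 0.456], [-0.999, -0.034, -0.027, -0.033], [0.031, -0.11, -0.993, 0.974], [0.0, 0.0, 0.0, 1.0]]
side [[491.1, 0.0, 282.0], [0.0, 491.1, 195.1], [0.0, 0.0, 1.0]] [[-0.9, -0.298, 0.317, 0.263], [-0.435, 0.649, -0.624, 0.526], [-0.02, -0.7, -0.714, 0.734], [0.0, 0.0, 0.0, 1.0]]
{'K': array([[325.1922621 ,   0.        , 286.09600824],
       [  0.        , 325.1922621 , 211.84273995],
       [  0.        ,   0.        ,   1.        ]]), 'tool_from_camera': array([[ 4.96101215e-04, -9.58076096e-01, -2.86513436e-01,
         7.30945779e-02],
       [ 9.99999724e-01,  3.17008486e-04,  6.71461796e-04,
         1.08171665e-03],
       [-5.52484305e-04, -2.86513690e-01,  9.58075989e-01,
        -1.42727364e-01],
       [ 0.00000000e+00,  0.00000000e+00,  0.00000000e+00,
         1.00000000e+00]])}
{'t': 0.1, 'q': array([-1.22498858e+00,  8.74017196e-02,  1.75244708e-01,  1.65983219e+00,
        2.27910729e-05,  1.57082047e+00]), 'qd': array([ 0.00046171, -0.00124696,  0.00108173,  0.00189357,  0.00109947,
        0.00111054]), 'tau': array([ 3.59029048e-05, -5.21559620e+01,  4.65655589e+01,  1.59586372e-02,
       -1.95863754e-05,  7.92056937e-06]), 'tcp_pos': array([ 0.18636154, -0.51724247,  0.23067191]), 'tool_rot': array([-3.09359448e+00, -5.40250842e-01,  2.87018349e-04]), 'ft_force': array([0.30216427, 0.20323697, 0.61850821]), 'torque': array([ 0.00066125, -0.01409891,  0.0308606 ]), 'grasp_force': 0.0, 'finger_gap': 1.0046960151286455} -0.0187
```

View pics/top0.png

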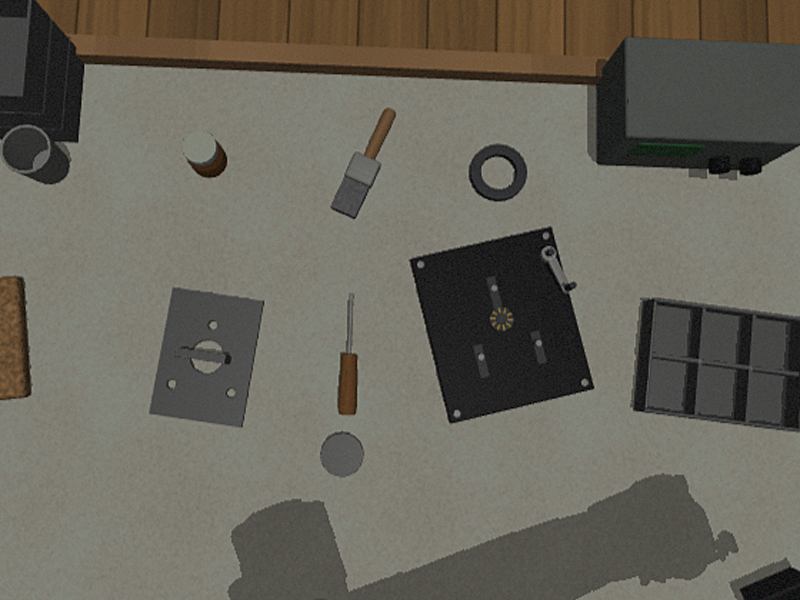

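View pics/side0.png

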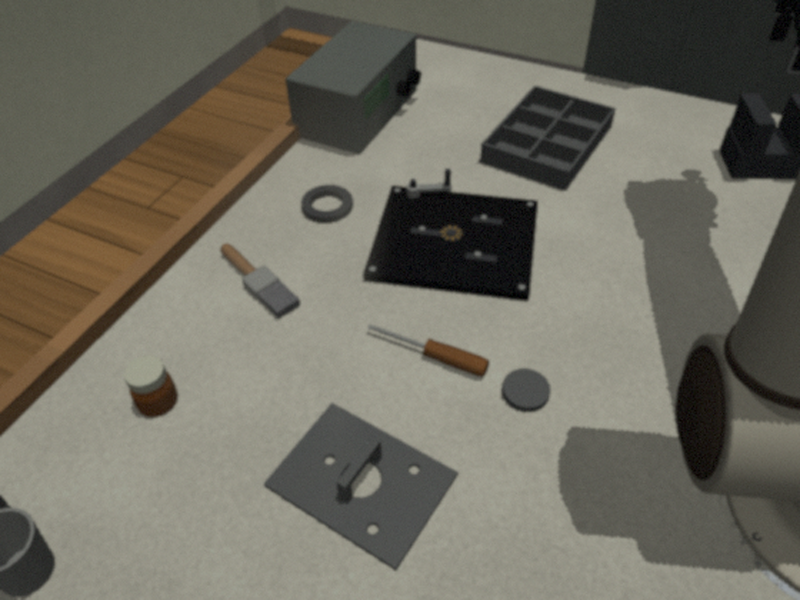

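Top view (800x600): plate holes at (213,325), (171,384), (231,392); plate corners at (174,288), (264,300), (242,426), (150,412). The bed's corners are at (411,260), (550,228), (593,388), (450,422) and its pins at (494,288), (481,357), (539,343). The clamp pivot is near (549,255) and the peg near (572,287).

```bash
cat > h.py <<'E'
import numpy as np, cv2
from cell import arm
from scipy.spatial.transform import Rotation as R
def topray(px,z,n="top",s=0.7):
    c=arm.get_calibration(n);K=c["K"];T=c["extrinsics"]
    p=np.array([*px,1/s])*s; d=T[:3,:3]@np.linalg.inv(K)@p; o=T[:3,3]
    return (o+d*(z-o[2])/d[2])
def wristT(s=None):
    s=s or arm.sense();T=np.eye(4);T[:3,:3]=R.from_rotvec(s["tool_rot"]).as_matrix();T[:3,3]=s["tcp_pos"]
    return T@arm.get_calibration("wrist")["tool_from_camera"]
def wristray(px,z,T):  # px in native pixels
    K=arm.get_calibration("wrist")["K"];v=(np.array(px)-K[:2,2])/K[0,0];r=np.hypot(*v)
    d=np.array([*(v/r*np.sin(r)),np.cos(r)]);d=T[:3,:3]@d;o=T[:3,3];return o+d*(z-o[2])/d[2]
def wproj(P,T):
    K=arm.get_calibration("wrist")["K"];p=T[:3,:3].T@(np.array(P)-T[:3,3]);a=np.arctan2(np.hypot(*p[:2]),p[2])
    return K[:2,2]+K[0,0]*a*p[:2]/np.hypot(*p[:2])
def fit(model,pts):  # 2D rigid: world = Rot(a) m + t
    m=np.array(model,float);w=np.array(pts)[:,:2];mc=m-m.mean(0);wc=w-w.mean(0)
    a=np.arctan2((mc[:,0]*wc[:,1]-mc[:,1]*wc[:,0]).sum(),(mc*wc).sum())
    Rm=np.array([[np.cos(a),-np.sin(a)],[np.sin(a),np.cos(a)]]);t=w.mean(0)-Rm@m.mean(0)
    return a,t,np.linalg.norm(m@Rm.T+t-w,axis=1)
H=np.array([[45,0],[-45,42],[-45,-42]])/1000
E
python3 - <<'E'
from h import *
np.set_printoptions(precision=4,suppress=True)
C=lambda a,b:np.array([[a,b],[a,-b],[-a,-b],[-a,b]])/1000
pc=[topray(p,.006) for p in[(174,288),(264,300),(242,426),(150,412)]]
ph=[topray(p,.005) for p in[(213,325),(171,384),(231,392)]]
bc=[topray(p,.016) for p in[(411,260),(550,228),(593,388),(450,422)]]
pp=[topray(p,.023) for p in[(494,288),(481,357),(539,343)]]
for m,p in((C(90,65),pc),(H,ph),(C(120,105),bc),(H,pp)):
    a,t,r=fit(m,p);print(np.degrees(a),t,r)
print("pivot,peg",topray((549,251),.045)[:2],topray((572,287),.0625)[:2])
a,t,_=fit(C(120,105),bc)
print("pins in bed",[( np.array([[np.cos(a),np.sin(a)],[-np.sin(a),np.cos(a)]])@(p[:2]-t)) for p in pp])
print(topray((205,355),.038))
E
```

```text
-6.7656096978066405 [0.4905 0.1941] [0.0027 0.0004 0.0014 0.0014]
-6.73936496543178 [0.4899 0.1954] [0.0007 0.0007 0.0008]
15.046706163733191 [ 0.549  -0.2179] [0.0031 0.0029 0.0022 0.0031]
15.295131158622295 [ 0.5549 -0.2177] [0.0001 0.0002 0.0002]
pivot,peg [ 0.6498 -0.278 ] [ 0.5975 -0.3051]
pins in bed [array([ 0.0507, -0.0011]), array([-0.0395,  0.0407]), array([-0.0392, -0.0437])]
[0.4904 0.1903 0.038 ]
```

Call:
{"op": "jog_arm", "data": {
  "targets": [
    [1, 0.019, 0.0445, 0, 0, 0, 4],
    [1, 0.019, 0.0445, 0, 0, 0, 4],
    [1, 0.019, 0.0445, 0, 0, 0, 4],
    [1, 0.019, 0.0445, 0, 0, 0, 4],
    [1, 0.019, 0.0445, 0, 0, 0, 4],
    [1, 0.019, 0.0445, 0, 0, 0, 4],
    [1, 0.019, 0.0445, 0, 0, 0, 4],
    [1, 0.019, 0.0445, 0, 0, 0, 4]
  ],
  "newtons": 30
}}

```text
t: 1.1
tcp_pos: [0.3386, -0.1599, 0.2311]
tool_rot: [-2.825, -1.375, -0.0]
ft_force: [0.7, 0.1, 0.7]
finger_gap: 0.999
grasp_force: 0.0
```

Call:
{"op": "jog_arm", "data": {
  "targets": [
    [0.2, 0.019, 0.0445, -0.005, 0, 0, 4],
    [0.2, 0.019, 0.0445, -0.005, 0, 0, 4],
    [0.2, 0.019, 0.0445, -0.005, 0, 0, 4],
    [0.2, 0.019, 0.0445, -0.01, 0, 0, 4],
    [0.2, 0.019, 0.0445, -0.01, 0, 0, 4],
    [0.2, 0.019, 0.0445, -0.01, 0, 0, 4],
    [0.2, 0.019, 0.0445, -0.01, 0, 0, 4],
    [0.2, 0.019, 0.0445, -0.01, 0, 0, 4]
  ]
}}

```text
t: 2.1
tcp_pos: [0.4907, 0.1962, 0.1656]
tool_rot: [2.335, 2.101, -0.001]
ft_force: [0.9, -1.4, 0.1]
finger_gap: 0.6
grasp_force: 0.0
```

```bash
cat > look.py <<'E'
import sys
from h import *
T=wristT();im=arm.grab_frame("wrist");np.save("T.npy",T)
cv2.imwrite(f"pics/{sys.argv[1]}.png",cv2.resize(im[:,:,::-1],(800,600),interpolation=cv2.INTER_CUBIC))
s=arm.sense();print(s["tcp_pos"].round(4),s["ft_force"].round(2),s["q"].round(2),round(s["t"],2),s["finger_gap"])
M=R.from_rotvec(s["tool_rot"]).as_matrix();print("tool y ang",np.degrees(np.arctan2(M[1,1],M[0,1])),"z",M[:,2].round(4))
E
python3 look.py w1
```

```text
[0.4918 0.2    0.1632] [-5.59  0.33 -3.48] [ 0.39  0.03 -0.02  1.53  0.    2.06] 2.15 0.6004667838128818
tool y ang -5.744366514998554 z [-0.0017  0.001  -1.    ]
```

View pics/w1.png

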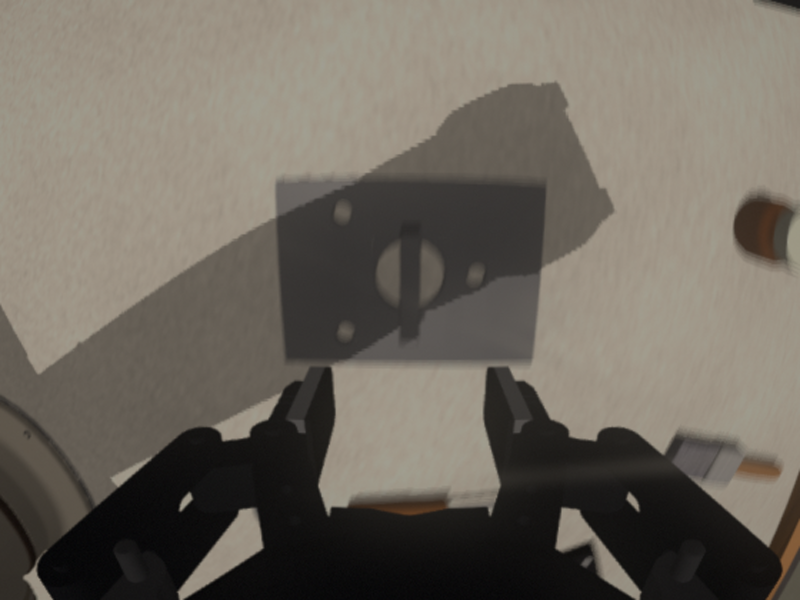

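Wrist view: the bar's top face runs from (412,225) to (410,340); holes are at (476,274), (343,211), (346,332).

```bash
python3 - <<'E'
from h import *
np.set_printoptions(precision=4,suppress=True)
T=np.load("T.npy")
a=wristray((412*.7,225*.7),.044,T);b=wristray((410*.7,338*.7),.044,T);print(a,b,(a+b)/2,np.linalg.norm(a-b),np.degrees(np.arctan2(*(a-b)[1::-1]))-90)
print(fit(H,[wristray((x*.7,y*.7),.005,T) for x,y in[(476,274),(343,211),(346,332)]]))
s=arm.sense();print(s["tcp_pos"],s["qd"].round(3))
E
```

```text
[0.4973 0.2347 0.044 ] [0.489  0.1665 0.044 ] [0.4932 0.2006 0.044 ] 0.06875905815308901 -6.921318596591092
(np.float64(-0.11188322675038363), array([0.4926, 0.1975]), array([0.0007, 0.0005, 0.0003]))
[0.4918 0.2    0.1632] [-0.058 -0.042 -0.058  0.031 -0.009  0.   ]
```

Call:
{"op": "jog_arm", "data": {
  "targets": [
    [0.2, 0.0016, 0.002, -0.02, 0, 0, -0.5],
    [0.2, 0, 0, -0.03, 0, 0, 0],
    [0.2, 0, 0, -0.03, 0, 0, 0],
    [0.2, 0, 0, -0.03, 0, 0, 0],
    [0.2, 0, 0, -0.02, 0, 0, 0],
    [0.2, 0, 0, -0.0165, 0, 0, 0],
    [0.2, 0, 0, 0, 0, 0, 0],
    [0.2, 0, 0, 0, 0, 0, 0]
  ]
}}

```text
t: 3.15
tcp_pos: [0.4924, 0.1967, 0.0206]
tool_rot: [2.347, 2.088, 0.001]
ft_force: [-0.2, 0.3, 0.2]
finger_gap: 0.6
grasp_force: 0.0
```

Call:
{"op": "jog_arm", "data": {
  "targets": [
    [-1, 0, 0, 0, 0, 0, 0],
    [-1, 0, 0, 0, 0, 0, 0],
    [-1, 0, 0, 0, 0, 0, 0],
    [-1, 0, 0, 0, 0, 0, 0],
    [-1, 0, 0, 0, 0, 0, 0],
    [-1, 0, 0, 0.005, 0, 0, 0],
    [-1, 0, 0, 0.015, 0, 0, 0],
    [-1, 0, 0, 0.02, 0, 0, 0]
  ],
  "newtons": 35
}}

```text
t: 4.15
tcp_pos: [0.4917, 0.1964, 0.0605]
tool_rot: [-2.347, -2.088, 0.001]
ft_force: [0.8, 0.3, -1.6]
finger_gap: 0.131
grasp_force: 34.2
```

Call:
{"op": "jog_arm", "data": {
  "targets": [
    [-1, -0.004, -0.015, 0.02, 0, 0, 1.68],
    [-1, -0.007, -0.03, 0.015, 0, 0, 1.68],
    [-1, -0.0075, -0.038, 0.01, 0, 0, 1.68],
    [-1, -0.0075, -0.04, 0, 0, 0, 1.68],
    [-1, -0.0075, -0.04, 0, 0, 0, 1.68],
    [-1, -0.0075, -0.04, 0, 0, 0, 1.68],
    [-1, -0.0075, -0.04, 0, 0, 0, 1.68],
    [-1, -0.0075, -0.04, 0, 0, 0, 1.68]
  ]
}}

```text
t: 5.15
tcp_pos: [0.4358, -0.0877, 0.1058]
tool_rot: [2.085, 2.349, 0.001]
ft_force: [0.8, -0.7, -2.5]
finger_gap: 0.132
grasp_force: 34.2
```

Call:
{"op": "jog_arm", "data": {
  "targets": [
    [-1, -0.0075, -0.04, 0, 0, 0, 1.68],
    [-1, -0.0075, -0.04, 0, 0, 0, 1.68],
    [-1, -0.0075, -0.04, 0, 0, 0, 1.68],
    [-1, -0.0075, -0.034, 0, 0, 0, 1.68],
    [-1, -0.006, -0.02, 0, 0, 0, 1.68],
    [-1, 0, 0, 0, 0, 0, 0],
    [-1, 0, 0, 0, 0, 0, 0],
    [-1, 0, 0, 0, 0, 0, 0]
  ]
}}

```text
t: 6.15
tcp_pos: [0.4003, -0.2597, 0.105]
tool_rot: [1.908, 2.495, 0.0]
ft_force: [0.4, 0.1, -2.1]
finger_gap: 0.131
grasp_force: 34.3
```

```bash
python3 look.py w2
```

```text
[ 0.4003 -0.2597  0.105 ] [-1.12  0.04 -3.41] [-0.58 -0.1  -0.25  1.42  0.    0.73] 6.2 0.13348132928038747
tool y ang 15.205864917739817 z [ 1.e-04  0.e+00 -1.e+00]
```

View pics/w2.png

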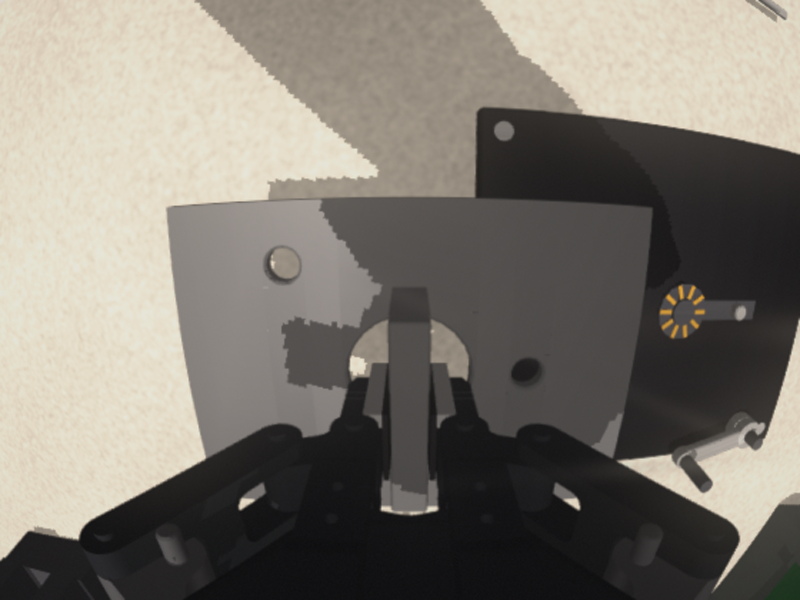

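Wrist view: plate holes at (283,263) for (-45,+42) and (526,370) for (+45,0). The bed's +x pin top is at (740,312), the hub centre at (683,312) and the peg near (683,455) at its top.

```bash
python3 - <<'E'
from h import *
np.set_printoptions(precision=4,suppress=True)
T=np.load("T.npy");s=.7;W=lambda x,y,z:wristray((x*s,y*s),z,T)
h1=W(283,263,.092);h2=W(526,370,.092)
a,t,r=fit(H[[1,0]],[h1,h2]);print("plate",np.degrees(a),t,r)
pin=W(740,310,.023);hub=W(683,312,.021);print("pin",pin,"hub",hub,np.linalg.norm(pin-hub))
c=[W(504,131,.016)];print("screw",c)
b=np.radians(15.2);Rm=np.array([[np.cos(b),-np.sin(b)],[np.sin(b),np.cos(b)]])
print("pin-hub in bed",Rm.T@(pin-hub)[:2], "pin->pincentre world",pin[:2]-Rm@[.045,0])
print("hub->h2 in bed",Rm.T@(h2-hub)[:2],"pin-h2",Rm.T@(pin-h2)[:2])
print("top hub",topray((501.5,319),.021),"peg",W(683,455,.0625))
e1=W(482,108,.016);print(e1, Rm.T@(e1-hub)[:2])
E
```

```text
plate 15.3181730456427 [ 0.4012 -0.2614] [0.001 0.001]
pin [ 0.5977 -0.2063  0.023 ] hub [ 0.5552 -0.2194  0.021 ] 0.044461809230851766
screw [array([ 0.4222, -0.1592,  0.016 ])]
pin-hub in bed [0.0444 0.0016] pin->pincentre world [ 0.5542 -0.2181]
hub->h2 in bed [-0.1155  0.0004] pin-h2 [0.1599 0.0012]
top hub [ 0.5548 -0.2173  0.021 ] peg [ 0.5676 -0.2894  0.0625]
[ 0.4085 -0.1513  0.016 ] [-0.1237  0.1042]
```

Call:
{"op": "jog_arm", "data": {
  "targets": [
    [-1, 0.0236, 0.007, 0, 0, 0, 0],
    [-1, 0.035, 0.01, 0, 0, 0, 0],
    [-1, 0.035, 0.01, 0, 0, 0, 0],
    [-1, 0.035, 0.009, -0.01, 0, 0, 0],
    [-1, 0.025, 0.007, -0.02, 0, 0, 0],
    [-1, 0, 0, -0.02, 0, 0, 0],
    [-1, 0, 0, -0.005, 0, 0, 0],
    [-1, 0, 0, 0, 0, 0, 0]
  ]
}}

```text
t: 7.2
tcp_pos: [0.5535, -0.2172, 0.05]
tool_rot: [-1.909, -2.495, 0.0]
ft_force: [-1.3, -0.0, -2.2]
finger_gap: 0.131
grasp_force: 34.5
```

```bash
python3 look.py w3
```

```text
[ 0.5538 -0.2174  0.0507] [-0.44 -0.04 -1.68] [-0.37  0.2  -0.05  1.32  0.    0.93] 7.25 0.1324181002273356
tool y ang 15.15459322077221 z [ 8.e-04 -3.e-04 -1.e+00]
```

View pics/w3.png

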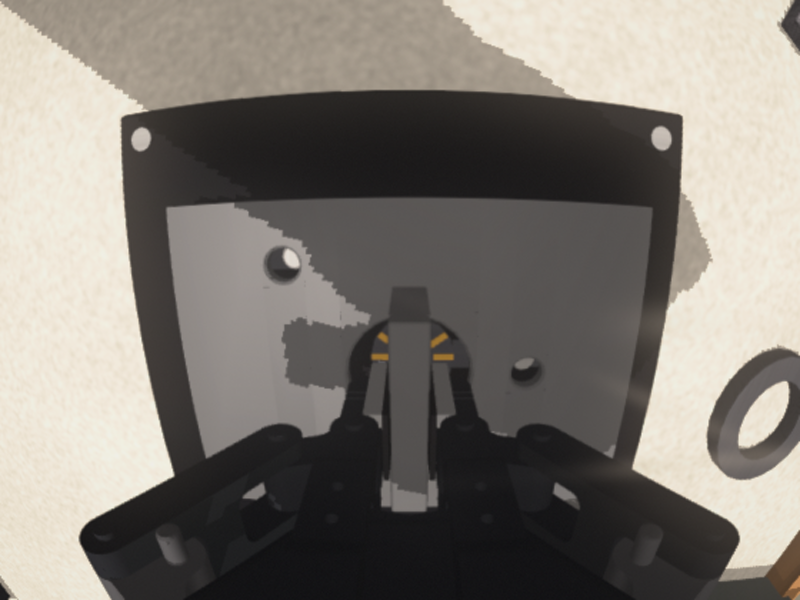

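The pins show through both holes: bright crescents in the left hole at (283,263) and the right hole at (526,370). I'm enlarging both.

```bash
python3 - <<'E'
from h import *
im=cv2.imread("pics/w3.png")
c=[cv2.resize(im[y-32:y+32,x-32:x+32],(400,400),interpolation=cv2.INTER_CUBIC) for x,y in((283,263),(526,370))]
cv2.imwrite("pics/w3c.png",cv2.convertScaleAbs(np.hstack(c),alpha=1.3,beta=20))
E
```

```text
(no output)
```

View pics/w3c.png

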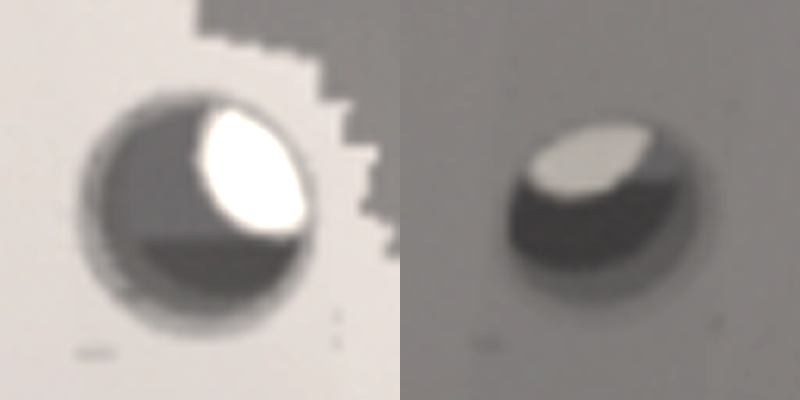

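Enlarged, with centres in crop pixels:
- **Left crop:** hole centre (195,213), pin top centre about (268,168).
- **Right crop:** hole centre (206,213), pin top centre about (189,140).

```bash
python3 - <<'E'
from h import *
np.set_printoptions(precision=4,suppress=True)
T=np.load("T.npy");b=np.radians(15.15);Rm=np.array([[np.cos(b),-np.sin(b)],[np.sin(b),np.cos(b)]])
W=lambda p,o,z:wristray(((o[0]-32+p[0]/6.25)*.7,(o[1]-32+p[1]/6.25)*.7),z,T)[:2]
L=(283,263);Q=(526,370)
for zt in(.0365,.0375):
    hl,hr=W((195,213),L,zt),W((206,213),Q,zt);pl,pr=W((268,168),L,.023),W((189,140),Q,.023)
    print("hole span",Rm.T@(hr-hl),"pin span",Rm.T@(pr-pl),"pin-hole L",Rm.T@(pl-hl),"R",Rm.T@(pr-hr))
s=arm.sense();print(s["tcp_pos"],s["ft_force"])
E
```

```text
hole span [ 0.0894 -0.0412] pin span [ 0.0906 -0.0422] pin-hole L [ 0.001  -0.0001] R [ 0.0022 -0.0011]
hole span [ 0.0888 -0.0409] pin span [ 0.0906 -0.0422] pin-hole L [ 0.0007 -0.0003] R [ 0.0025 -0.0016]
[ 0.5538 -0.2174  0.0507] [-0.435  -0.0362 -1.6783]
```

Call:
{"op": "jog_arm", "data": {
  "targets": [
    [-1, -0.0021, -0.0013, 0, 0, 0, 0],
    [-1, 0, 0, -0.002, 0, 0, 0],
    [-1, 0, 0, -0.002, 0, 0, 0],
    [-1, 0, 0, -0.0015, 0, 0, 0],
    [-1, 0, 0, -0.001, 0, 0, 0],
    [-1, 0, 0, 0, 0, 0, 0],
    [-1, 0, 0, 0, 0, 0, 0],
    [-1, 0, 0, 0, 0, 0, 0]
  ]
}}

```text
t: 8.25
tcp_pos: [0.5515, -0.2188, 0.0435]
tool_rot: [1.909, 2.495, -0.0]
ft_force: [-1.4, 0.8, 1.5]
finger_gap: 0.136
grasp_force: 35.0
```

Call:
{"op": "jog_arm", "data": {
  "targets": [
    [-0.5, 0, 0, 0, 0, 0, 0],
    [-0.5, 0, 0, 0, 0, 0, 0],
    [-0.5, 0, 0, 0, 0, 0, 0],
    [-0.5, 0, 0, 0, 0, 0, 0],
    [-0.5, 0, 0, 0, 0, 0, 0],
    [-0.5, 0, 0, 0, 0, 0, 0],
    [-0.5, 0, 0, 0, 0, 0, 0],
    [-0.5, 0, 0, 0, 0, 0, 0]
  ]
}}

```text
t: 9.25
tcp_pos: [0.5515, -0.2187, 0.0433]
tool_rot: [1.909, 2.495, 0.0]
ft_force: [0.2, 0.5, 0.1]
finger_gap: 0.25
grasp_force: 0.0
```

```bash
python3 look.py w4; python3 - <<'E'
from h import *
im=cv2.imread("pics/w4.png");cv2.imwrite("pics/w4c.png",im[180:520,150:680])
E
```

```text
[ 0.5515 -0.2187  0.0433] [-1.    0.22  0.78] [-0.38  0.2  -0.06  1.31 -0.    0.93] 9.3 0.24797564985319048
tool y ang 15.150792026614349 z [-0. -0. -1.]
```

View pics/w4c.png

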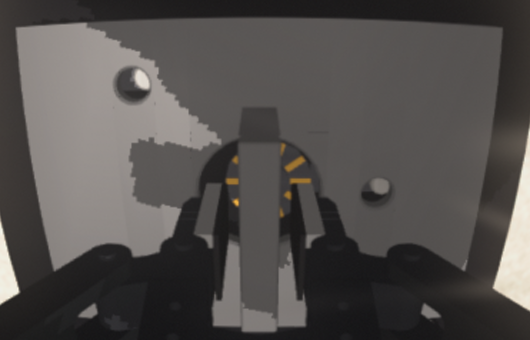

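Plate is on the pin tops, with pins about 3 mm right of the hole centres: left hole (132,84), pin about (141,79). Next I'll advance in small steps, tracking the plate's edges by code.

```bash
cat > trk.py <<'E'
import sys
from h import *
s0=arm.sense();im=cv2.resize(arm.grab_frame("wrist"),(800,600),interpolation=cv2.INTER_CUBIC)
cv2.imwrite(f"pics/{sys.argv[1]}.png",im[:,:,::-1]);g=cv2.GaussianBlur(cv2.cvtColor(im,cv2.COLOR_RGB2GRAY),(0,0),1.2).astype(float)
o=[]
for y in(215,235):
    d=np.gradient(g[y-4:y+5].mean(0)); o+= [135+int(np.argmax(d[135:215])),615+int(np.argmin(d[615:690]))]
c=np.gradient(g[:,440:470].mean(1)); o.append(180+int(np.argmax(c[180:235])))
print("edges",o,"widths",o[1]-o[0],o[3]-o[2]); print(s0["tcp_pos"].round(4),s0["ft_force"].round(2),round(s0["t"],2))
E
python3 trk.py t0
```

```text
edges [166, 652, 168, 650, 197] widths 486 482
[ 0.5515 -0.2187  0.0433] [-1.    0.22  0.78] 9.3
```

Call:
{"op": "jog_arm", "data": {
  "targets": [
    [-0.5, 0.001, 0.0003, 0, 0, 0, 0],
    [-0.5, 0.001, 0.0003, 0, 0, 0, 0],
    [-0.5, 0.001, 0.0003, 0, 0, 0, 0],
    [-0.5, 0.001, 0.0003, 0, 0, 0, 0],
    [-0.5, 0.0005, 0.0001, 0, 0, 0, 0],
    [-0.5, 0.0005, 0.0001, 0, 0, 0, 0],
    [-0.5, 0, 0, 0, 0, 0, 0],
    [-0.5, 0, 0, 0, 0, 0, 0]
  ]
}}

```text
t: 10.35
tcp_pos: [0.5564, -0.2174, 0.0433]
tool_rot: [-1.909, -2.495, 0.0]
ft_force: [-2.5, -0.3, 0.9]
finger_gap: 0.251
grasp_force: 0.9
```

```bash
python3 trk.py t1
```

```text
edges [155, 641, 157, 639, 198] widths 486 482
[ 0.5564 -0.2174  0.0433] [-2.46 -0.32  0.91] 10.35
```

Call:
{"op": "jog_arm", "data": {
  "targets": [
    [-0.5, 0.0005, 0.0001, 0, 0, 0, 0],
    [-0.5, 0.0005, 0.0001, 0, 0, 0, 0],
    [-0.5, 0.0005, 0.0002, 0, 0, 0, 0],
    [-0.5, 0, 0, 0, 0, 0, 0],
    [-0.5, 0, 0, 0, 0, 0, 0],
    [-0.5, 0, 0, 0, 0, 0, 0],
    [-0.5, 0, 0, 0, 0, 0, 0],
    [-0.5, 0, 0, 0, 0, 0, 0]
  ]
}}

```text
t: 11.4
tcp_pos: [0.5581, -0.2169, 0.0434]
tool_rot: [1.909, 2.495, 0.0]
ft_force: [-0.9, -0.2, -0.5]
finger_gap: 0.252
grasp_force: 0.1
```

```bash
python3 trk.py t2
```

```text
edges [155, 640, 157, 639, 198] widths 485 482
[ 0.5581 -0.2169  0.0434] [-0.88 -0.23 -0.55] 11.4
```

Call:
{"op": "jog_arm", "data": {
  "targets": [
    [-0.5, 0.0005, 0.0001, 0, 0, 0, 0],
    [-0.5, 0, 0, 0, 0, 0, 0],
    [-0.5, 0.0005, 0.0002, 0, 0, 0, 0],
    [-0.5, 0, 0, 0, 0, 0, 0],
    [-0.5, 0, 0, 0, 0, 0, 0],
    [-0.5, 0, 0, 0, 0, 0, 0],
    [-0.5, 0, 0, 0, 0, 0, 0],
    [-0.5, 0, 0, 0, 0, 0, 0]
  ]
}}

```text
t: 12.45
tcp_pos: [0.559, -0.2166, 0.0433]
tool_rot: [-1.909, -2.495, -0.0]
ft_force: [1.0, 0.6, -0.4]
finger_gap: 0.253
grasp_force: 0.0
```

```bash
python3 trk.py t3
```

```text
edges [151, 631, 153, 629, 196] widths 480 476
[ 0.559  -0.2166  0.0433] [ 1.05  0.55 -0.36] 12.45
```

```bash
python3 - <<'E'
from h import *
im=cv2.imread("pics/t3.png")
c=[cv2.resize(im[y-32:y+32,x-32:x+32],(400,400),interpolation=cv2.INTER_CUBIC) for x,y in((267,263),(512,365))]
d=cv2.resize(im[170:470,130:680],(367,200))
cv2.imwrite("pics/t3c.png",np.vstack([cv2.convertScaleAbs(np.hstack(c),alpha=1.3,beta=20),cv2.copyMakeBorder(d,0,0,0,800-367,cv2.BORDER_CONSTANT)]))
E
```

```text
(no output)
```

View pics/t3c.png

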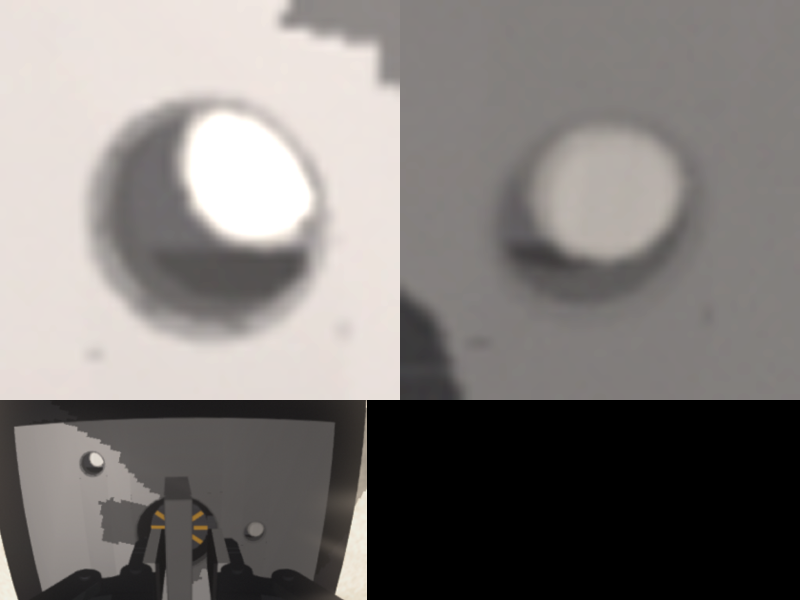

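Right pin (+45,0) has entered its hole. Left pin still sits about 1.4 mm ahead in x, so the plate is tilted and needs a little more slide.

Call:
{"op": "jog_arm", "data": {
  "targets": [
    [-0.5, 0.0005, 0.0001, 0, 0, 0, 0],
    [-0.5, 0, 0, 0, 0, 0, 0],
    [-0.5, 0.0005, 0.0002, 0, 0, 0, 0],
    [-0.5, 0, 0, 0, 0, 0, 0],
    [-0.5, 0, 0, 0, 0, 0, 0],
    [-0.5, 0, 0, 0, 0, 0, 0],
    [-0.5, 0, 0, 0, 0, 0, 0],
    [-0.5, 0, 0, 0, 0, 0, 0]
  ]
}}

```text
t: 13.5
tcp_pos: [0.56, -0.2164, 0.0433]
tool_rot: [-1.909, -2.495, 0.0]
ft_force: [-0.8, -1.0, 0.3]
finger_gap: 0.25
grasp_force: 0.6
```

```bash
python3 trk.py t4
```

```text
edges [149, 629, 151, 627, 196] widths 480 476
[ 0.56   -0.2164  0.0433] [-0.76 -1.04  0.28] 13.5
```

Call:
{"op": "jog_arm", "data": {
  "targets": [
    [-0.5, 0.0005, 0.0001, 0, 0, 0, 0],
    [-0.5, 0, 0, 0, 0, 0, 0],
    [-0.5, 0.0003, 0.0001, 0, 0, 0, 0],
    [-0.5, 0, 0, 0, 0, 0, 0],
    [-0.5, 0, 0, 0, 0, 0, 0],
    [-0.5, 0, 0, 0, 0, 0, 0],
    [-0.5, 0, 0, 0, 0, 0, 0],
    [-0.5, 0, 0, 0, 0, 0, 0]
  ]
}}

```text
t: 14.55
tcp_pos: [0.5607, -0.2161, 0.0432]
tool_rot: [-1.909, -2.495, 0.0]
ft_force: [-3.0, -0.3, -0.4]
finger_gap: 0.247
grasp_force: 1.7
```

```bash
python3 trk.py t5
```

```text
edges [165, 633, 166, 631, 195] widths 468 465
[ 0.5607 -0.2161  0.0432] [-2.95 -0.27 -0.35] 14.55
```

Width shrank by 18 px, matching the 7 mm drop: the plate is seated. I'll back off, open, lift, and turn toward the peg.

Call:
{"op": "jog_arm", "data": {
  "targets": [
    [-0.5, -0.0024, -0.0006, 0, 0, 0, 0],
    [-0.5, 0, 0, 0, 0, 0, 0],
    [0, 0, 0, 0, 0, 0, 0],
    [0, 0, 0, 0, 0, 0, 0],
    [0, 0, 0, 0.02, 0, 0, 0],
    [0, 0, 0, 0.03, 0, 0, 0],
    [0, 0, 0, 0.03, 0, 0, 0],
    [0, 0, 0, 0.03, 0, 0, 0]
  ]
}}

```text
t: 15.6
tcp_pos: [0.5584, -0.2167, 0.1543]
tool_rot: [1.909, 2.495, 0.0]
ft_force: [0.2, 0.6, -0.1]
finger_gap: 0.504
grasp_force: 0.0
```

Call:
{"op": "jog_arm", "data": {
  "targets": [
    [0, 0.003, -0.009, 0, 0, 0, 10.6],
    [0, 0.003, -0.009, 0, 0, 0, 10.6],
    [0, 0.003, -0.009, 0, 0, 0, 10.6],
    [0, 0.003, -0.009, 0, 0, 0, 10.6],
    [0, 0.003, -0.009, 0, 0, 0, 10.6],
    [0, 0.003, -0.009, 0, 0, 0, 10.6],
    [0, 0.003, -0.009, 0, 0, 0, 10.6],
    [0, 0, 0, 0, 0, 0, 0]
  ]
}}

```text
t: 16.6
tcp_pos: [0.5795, -0.2801, 0.153]
tool_rot: [-0.021, -3.141, -0.0]
ft_force: [-0.7, 0.2, -0.6]
finger_gap: 0.504
grasp_force: 0.0
```

Call:
{"op": "jog_arm", "data": {
  "targets": [
    [0, 0, 0, 0, 0, 0, 0],
    [0, 0, 0, 0, 0, 0, 0],
    [0, 0, 0, 0, 0, 0, 0],
    [0, 0, 0, 0, 0, 0, 0],
    [0, 0, 0, 0, 0, 0, 0],
    [0, 0, 0, 0, 0, 0, 0],
    [0, 0, 0, 0, 0, 0, 0],
    [0, 0, 0, 0, 0, 0, 0]
  ]
}}

```text
t: 17.6
tcp_pos: [0.5794, -0.2798, 0.1533]
tool_rot: [-0.018, -3.141, -0.0]
ft_force: [-0.6, 0.5, 0.6]
finger_gap: 0.501
grasp_force: 0.0
```

```bash
python3 look.py w5
```

```text
[ 0.5794 -0.2797  0.1533] [ 0.2  -0.01 -0.1 ] [-0.45  0.3   0.27  1.54  0.   -0.44] 17.65 0.50044145848144
tool y ang 89.34845934163855 z [-1.e-04  1.e-04 -1.e+00]
```

View pics/w5.png

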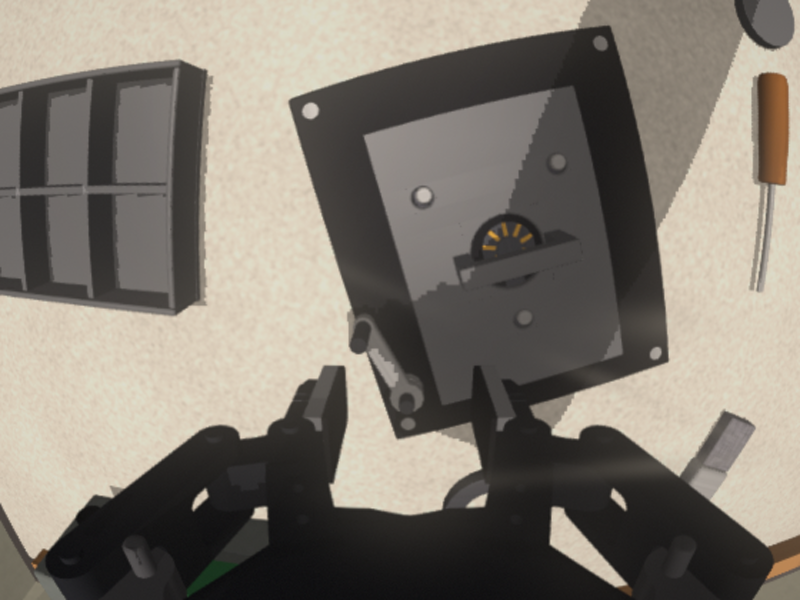

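All three pins stand up in their holes at (423,196), (557,162), (524,318) and the plate lies flat. The peg top is near (360,338) and the pivot's screw head near (407,400).

```bash
python3 - <<'E'
from h import *
np.set_printoptions(precision=4,suppress=True)
T=np.load("T.npy");s=.7;W=lambda x,y,z:wristray((x*s,y*s),z,T)[:2]
b=np.radians(15.15);Rm=np.array([[np.cos(b),-np.sin(b)],[np.sin(b),np.cos(b)]])
peg=W(360,339,.0625);piv=W(407,400,.0445);d=Rm.T@(peg-piv)
print("peg",peg,"piv",piv,np.linalg.norm(d),"a",.35+np.arctan2(d[1],-d[0]))
sc=[W(311,111,.016),W(600,43,.016),W(656,353,.016),W(408,423,.016)];m=np.mean(sc,0);print("bed c",m,"piv pred",m+Rm@[.08,-.086])
print("seated",fit(H,[W(524,318,.023),W(557,162,.023),W(423,196,.023)]))
E
python3 - <<'E'
import cv2
im=cv2.imread("pics/w5.png");cv2.imwrite("pics/w5c.png",cv2.resize(im[295:425,325:445],None,fx=4.5,fy=4.5,interpolation=cv2.INTER_CUBIC))
E
```

```text
peg [ 0.5971 -0.3073] piv [ 0.6444 -0.2826] 0.0534427808491671 a 0.13294547036784188
bed c [ 0.5504 -0.2204] piv pred [ 0.6501 -0.2825]
seated (np.float64(0.2649914279316619), array([ 0.5562, -0.2198]), array([0.0001, 0.0002, 0.0003]))
```

View pics/w5c.png

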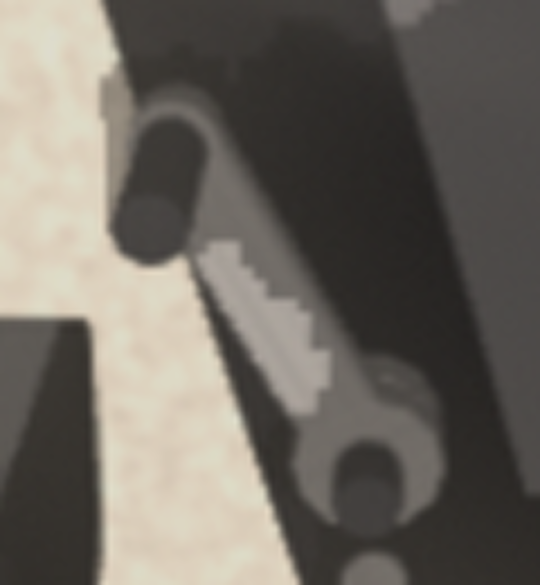

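Refined: the peg top is at (358.6,345.7), giving a peg at about (0.600,-0.307) and a pivot at about (0.648,-0.2815), 54 mm apart as expected. I'll straddle the peg.

Call:
{"op": "jog_arm", "data": {
  "targets": [
    [0, 0.0106, -0.0137, 0, 0, 0, 0],
    [0, 0.01, -0.0136, 0, 0, 0, 0],
    [0, 0, 0, -0.02, 0, 0, 0],
    [0, 0, 0, -0.03, 0, 0, 0],
    [0, 0, 0, -0.03, 0, 0, 0],
    [0, 0, 0, -0.02, 0, 0, 0],
    [0, 0, 0, -0.01, 0, 0, 0],
    [0, 0, 0, -0.006, 0, 0, 0]
  ],
  "newtons": 20
}}

```text
t: 18.65
tcp_pos: [0.6002, -0.3071, 0.0374]
tool_rot: [0.018, 3.141, -0.0]
ft_force: [0.3, 0.1, 1.0]
finger_gap: 0.499
grasp_force: 0.0
```

Call:
{"op": "jog_arm", "data": {
  "targets": [
    [0, 0, 0, 0, 0, 0, 0],
    [-0.3, 0, 0, 0, 0, 0, 0],
    [-0.5, 0, 0, 0, 0, 0, 0],
    [-0.65, 0, 0, 0, 0, 0, 0],
    [-0.65, 0, 0, 0, 0, 0, 0],
    [-0.65, 0, 0, 0, 0, 0, 0],
    [-0.65, 0, 0, 0, 0, 0, 0],
    [-0.65, 0, 0, 0, 0, 0, 0]
  ]
}}

```text
t: 19.65
tcp_pos: [0.6, -0.307, 0.0373]
tool_rot: [-0.018, -3.142, -0.0]
ft_force: [-0.3, -0.3, -0.1]
finger_gap: 0.175
grasp_force: 0.0
```

Call:
{"op": "jog_arm", "data": {
  "targets": [
    [-0.65, -0.0022, 0.0053, 0, 0, 0, -2.8],
    [-0.65, -0.0021, 0.0053, 0, 0, 0, -2.8],
    [-0.65, -0.001, 0.0057, 0, 0, 0, -2.8],
    [-0.65, -0.001, 0.0057, 0, 0, 0, -2.8],
    [-0.65, 0.0002, 0.0058, 0, 0, 0, -2.8],
    [-0.65, 0.0002, 0.0057, 0, 0, 0, -2.8],
    [-0.65, 0.0014, 0.0056, 0, 0, 0, -2.8],
    [-0.65, 0.0014, 0.0055, 0, 0, 0, -2.8]
  ]
}}

```text
t: 20.65
tcp_pos: [0.5964, -0.2625, 0.0372]
tool_rot: [-0.63, -3.077, 0.001]
ft_force: [-1.9, -0.9, -0.3]
finger_gap: 0.171
grasp_force: 1.0
```

Call:
{"op": "jog_arm", "data": {
  "targets": [
    [-0.65, 0.0025, 0.0052, 0, 0, 0, -2.8],
    [-0.65, 0.0026, 0.0051, 0, 0, 0, -2.8],
    [-0.65, 0.0035, 0.0046, 0, 0, 0, -2.8],
    [-0.65, 0.0035, 0.0045, 0, 0, 0, -2.8],
    [-0.65, 0.0028, 0.0026, 0, 0, 0, -2.8],
    [-0.65, 0.0029, 0.0025, 0, 0, 0, -2.8],
    [-0.65, 0, 0, 0, 0, 0, 0],
    [-0.65, 0, 0, 0, 0, 0, 0]
  ]
}}

```text
t: 21.65
tcp_pos: [0.6147, -0.238, 0.0373]
tool_rot: [1.069, 2.954, 0.0]
ft_force: [-0.2, 0.0, 0.2]
finger_gap: 0.176
grasp_force: 0.0
```

```bash
python3 -c "
from h import *
s=arm.sense();print(s['tcp_pos'],s['ft_force'],s['grasp_force'],s['finger_gap'],s['t'])
im=arm.grab_frame('top');cv2.imwrite('pics/top1.png',cv2.resize(im[:,:,::-1],(800,600)))"
```

```text
[ 0.61473858 -0.23801735  0.03731877] [-0.22378665  0.01568186  0.15176325] 0.0 0.17565052685623414 21.65
```

Call:
{"op": "jog_arm", "data": {
  "targets": [
    [-0.65, 0.0008, 0.0006, 0, 0, 0, 0],
    [-0.65, 0.0008, 0.0006, 0, 0, 0, 0],
    [-0.65, 0.0008, 0.0006, 0, 0, 0, 0],
    [-0.65, 0.0008, 0.0006, 0, 0, 0, 0],
    [-0.65, 0.0008, 0.0005, 0, 0, 0, 0],
    [-0.65, 0, 0, 0, 0, 0, 0],
    [-0.65, 0, 0, 0, 0, 0, 0],
    [-0.65, 0, 0, 0, 0, 0, 0]
  ]
}}

```text
t: 22.7
tcp_pos: [0.6189, -0.235, 0.0373]
tool_rot: [1.07, 2.953, 0.0]
ft_force: [-0.4, -0.3, -0.2]
finger_gap: 0.174
grasp_force: 0.1
```

Call:
{"op": "jog_arm", "data": {
  "targets": [
    [-0.65, 0.0008, 0.0005, 0, 0, 0, 0],
    [-0.65, 0.0008, 0.0005, 0, 0, 0, 0],
    [-0.65, 0.0008, 0.0005, 0, 0, 0, 0],
    [-0.65, 0, 0, 0, 0, 0, 0],
    [-0.65, 0, 0, 0, 0, 0, 0],
    [-0.65, 0, 0, 0, 0, 0, 0],
    [-0.65, 0, 0, 0, 0, 0, 0],
    [-0.65, 0, 0, 0, 0, 0, 0]
  ]
}}

```text
t: 23.7
tcp_pos: [0.6204, -0.2339, 0.0372]
tool_rot: [-1.071, -2.952, 0.002]
ft_force: [-5.2, -2.8, 1.5]
finger_gap: 0.174
grasp_force: 2.7
```

At the stop: resistance rose to 6 N right at the predicted peg position. I'm backing off and lifting clear.

Call:
{"op": "jog_arm", "data": {
  "targets": [
    [-0.65, -0.0016, -0.0011, 0, 0, 0, 0],
    [-0.65, -0.001, -0.0007, 0, 0, 0, 0],
    [-0.4, 0, 0, 0, 0, 0, 0],
    [-0.4, 0, 0, 0, 0, 0, 0],
    [-0.4, 0, 0, 0.01, 0, 0, 0],
    [-0.4, 0, 0, 0.02, 0, 0, 0],
    [-0.4, 0, 0, 0.03, 0, 0, 0],
    [-0.4, 0, 0, 0.04, 0, 0, 0]
  ]
}}

```text
t: 24.7
tcp_pos: [0.6183, -0.2352, 0.1393]
tool_rot: [1.071, 2.954, 0.0]
ft_force: [-0.0, -0.7, 0.3]
finger_gap: 0.302
grasp_force: 0.0
```

Call:
{"op": "jog_arm", "data": {
  "targets": [
    [-0.4, -0.03, 0.02, 0.02, 0, 0, 0],
    [-0.4, -0.03, 0.03, 0.01, 0, 0, 0],
    [-0.4, -0.03, 0.03, 0, 0, 0, 0],
    [-0.4, -0.03, 0.04, 0, 0, 0, 0],
    [-0.4, -0.03, 0.04, 0, 0, 0, 0],
    [-0.4, -0.03, 0.04, 0, 0, 0, 0],
    [-0.4, -0.03, 0.03, 0, 0, 0, 0],
    [-0.4, 0, 0, 0, 0, 0, 0]
  ]
}}

```text
t: 25.7
tcp_pos: [0.4076, -0.004, 0.1695]
tool_rot: [1.066, 2.952, 0.002]
ft_force: [-0.3, -0.3, 1.0]
finger_gap: 0.301
grasp_force: 0.0
```

```bash
python3 - <<'E'
from h import *
s=arm.sense();print(s['tcp_pos'],s['ft_force'],s['t'])
o=[cv2.resize(arm.grab_frame(n)[:,:,::-1],None,fx=2,fy=2,interpolation=cv2.INTER_CUBIC) for n in("top","side")]
cv2.imwrite("pics/fin_top.png",o[0]);cv2.imwrite("pics/fin_side.png",o[1])
a=o[0][280:620,540:880];b=o[1][200:540,440:780]
cv2.imwrite("pics/fin.png",cv2.resize(np.hstack([a,b]),(800,400)))
E
```

```text
[ 0.40756627 -0.0039537   0.16949079] [-0.27286672 -0.33713754  1.03636576] 25.7
```

View pics/fin.png

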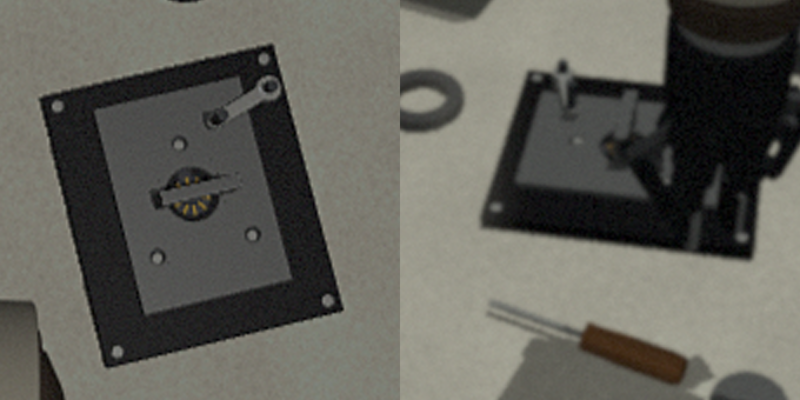

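The plate lies flush, with pins in all three holes at (179,144), (157,258) and (252,235). The clamp lies slantwise across it, pivot (267,88) to peg (213,120). I'm checking the clamp angle before handing in.

```bash
python3 - <<'E'
from h import *
f=lambda x,y,z:topray((x/1.17647+540,y/1.17647+280),z,s=.5)[:2]
b=np.radians(15.15);Rm=np.array([[np.cos(b),-np.sin(b)],[np.sin(b),np.cos(b)]])
for pg in((210,120),(216,117)):
    d=Rm.T@(f(*pg,.0625)-f(268,86,.0445));print(np.hypot(*d),.35+np.arctan2(d[1],-d[0]))
print(fit(H,[f(179,144,.023),f(157,258,.023),f(252,235,.023)]))
E
```

```text
0.06282544723065205 1.6134324355153224
0.05720458596960035 1.606021749821008
(np.float64(0.2618621823147172), array([ 0.55547897, -0.21778558]), array([0.00026413, 0.00031802, 0.00016275]))
```

```bash
python3 -c "
from cell import arm
print(arm.sign_off())"
```

```text
the job is handed in; nothing more can be done
None
```

The job is handed in: the plate lies flush over all three pins, which moved no more than about 0.6 mm by camera, and the hold-down arm is at its stop (about 1.6 rad) with the robot clear of everything.

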